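# Set the edge stop to the red mark and tag the fixture as ready

### The job

On the grey board fixture, turn the black knob until the orange pointer stands level with the middle of the red mark (not the blue one) and let go of the knob. Then tag the fixture as ready: hang the green tag by its eye on the slanting brass peg at the fixture's end and leave it hanging there, with the pointer still on the red mark. Do not disturb the meter, the solder spools, the sponge tray or the flux jar.

Things in the scene. Friction and masses are not known exactly. Their poses are not given: they have to be found in the camera images.
- fixture: grey console fixed to the bench. Origin on the bench; x level from its low front edge to its back, y left, z up. Face slopes up from x=-100, z=35 mm to x=-5, z=101.5 mm (normal leans 35 degrees from vertical to -x), y -130 to 60 mm. Flat top z=101.5 mm, x -5 to 85 mm; rail and pointer carriage on it reach z=122 mm. Its sloping face looks to the robot's right; place and yaw differ each time
- post_top (a point): middle of the top front edge of the aluminium tag post at the fixture's +y end: post 50 mm wide (y), 10 mm thick, front face at fixture x=0, y 85 to 135 mm, top at z=156 mm; it stands on a foot 10 mm high (x -45 to 55, y 60 to 135 mm)
- knob (a joint): angle of the knob, rad; grows when it is turned clockwise as seen looking onto its face; range -5 to 5. Each rad moves the pointer 8 mm towards the fixture's -y (to the right for one who faces the knob)
- knob_grip (a point): point on the knob's axis at gripping height, 22 mm above the knob's foot. Round fluted black knob, 36 mm diameter, 28 mm tall, with a white line on its top; axis normal to the sloping face, leaning 35 degrees from vertical towards the fixture's -x. It stands on a plate 60 mm wide and about 4 mm thick
- pointer_tip (a point): tip of the orange pointer, which slides along the fixture's y on the flat top when the knob turns; it stands just behind the marks
- mark_red: red index mark on the white scale, 5 mm wide (y), 18 mm long (x), 4 mm high; origin at the middle of its underside; axes as the fixture's. The pointer tip must come level with it in y
- mark_blue: blue index mark of the same size on the other side of the pointer: not the one wanted
- tag: green plastic tag lying flat on the bench, 94 mm long (x) by 36 mm wide (y) by 8 mm thick (z), 25 to 49 g; origin in the middle of its underside; a round eye of 18 mm goes through it near its +x end
- tag_eye (a point): centre of the tag's eye, 31 mm from the tag's middle towards +x, at half its thickness; 16 mm from the +x end
- peg: brass peg, 8 mm diameter, 52 mm long; origin where its axis leaves the front face of the post (150 mm above the bench, 6 mm below the top of the post); z points along the peg to its tip, leaning 40 degrees from vertical towards the fixture's -x; y as the fixture's y
- meter: orange multimeter lying on the bench, 66 by 130 by 42 mm, origin in the middle of its underside, 130 mm along its y: leave alone
- spools: two white solder spools standing one on the other, 50 mm diameter, 108 mm tall, origin at the middle of the underside: leave alone
- tray: steel tray with a yellow sponge, 65 by 85 by 28 mm, origin in the middle of its underside: leave alone
- jar: brown flux jar with a white lid, standing before the sloping face, 44 mm diameter, 55 mm tall, origin in the middle of its underside: leave alone
Mind the look-alikes: they are no part of the job. What is meant by the tag is not purple or white, and is the larger of those in its own colour.

How it is judged:
By the outcome, as a careful person would: the job done as asked, in the order asked, and still so for the second after the job is handed in, with the robot touching nothing.
It also fails if it takes over 67 s, if anything falls off the work surface, if the arm or the gripper's body presses on something with over 40 N, if the wrist force passes 120 N, or if a joint passes its speed limit or range.

### The arm

A 6-joint arm with a two-finger parallel gripper is mounted at the origin on the work surface. World frame = base frame: x ahead of the robot, y to its left, z up, the work surface at z = 0. Lengths are in m, angles in rad, forces in N, time in s.
With the tool pointing down it reaches from about 0.35 to 0.775 m from the base axis. Payload 7.3 kg.
Tool frame: the origin (TCP) lies on the front face of the gripper's body, between the roots of the fingers; the fingertips stand ahead of it and the grasp point (between the pads) lies 47 mm ahead of it (finger_overhang is the z of the fingertips in the tool frame, in m); z points along the fingers, y is the line along which they close (so a half turn about z gives the same grasp; the last joint's range is limited). The gripper opens to 92 mm and grips with 3 to 60 N. Pads are 19 mm wide; open, the fingers measure 130 mm over their backs; the gripper's body (75 mm by 190 mm) begins 47 mm behind the grasp point.
Start: joints at [1.11, 0.342, 1.524, -0, 1.275, -0.146], TCP at [0.163, 0.499, 0.292] pointing down, gripper open.
Joint ranges: [-2.53, 2.53], [-0.77, 2.02], [0.04, 2.7], [-1, 4.14], [0.28, 2.66], [-3.11, 3.11]. Speed limits (rad/s): [2.57, 2.57, 3.14, 3.14, 3.14, 3.14].

### API

Orientations are given as [roll, pitch, yaw] about the fixed x, y, z axes, in that order (R = Rz(yaw) Ry(pitch) Rx(roll)).
In Python, from cell import * gives the robot as it stands. The module is installed in compiled form; this text tells all that it offers.
- The arm moves only by the tool arm_command, never from a script. Its argument "series" is a list of rows, each an object of numbers: "x", "y", "z": the shift along the tool's x, y, z in mm; "rx", "ry", "rz": the turn, a rotation vector about the tool's x, y, z in degrees. A call has 1 to 20 rows; each row is the pose to reach, as a shift and turn from the pose commanded when the call began, along the tool's axes at that moment; what a row does not reach only later rows make up. A row lasts 1/10 s, in which the tool goes at most 50 mm and 8.59 degrees, less where a joint would pass 70% of its speed; a pose out of reach is approached as far as the arm can. A call with a gripper value outside its range is refused whole. "hand" is the finger opening in mm, from 0 to 91.8, set as the call begins (left out, the last holds). The fingers move at their own pace and stop on an object; "squeeze" is the grip in N (left out, the last holds). Time passes only in rows, so rows that repeat a pose let the fingers close. It gives the time, the measured TCP pose, the force, the opening and the grip force at its end, in the units of the state.
- observe(): the state, without advancing time (a new reading comes with each control period).
- read_camera(name): name is "side" or "top" or "wrist"; returns a dict with "pixels" (480x640x3 uint8, blue, green, red), "K" (3x3 intrinsics, pixels), "rvec" (rotation vector, rad) and "tvec" (3), from world to camera coordinates, as OpenCV has them. Camera axes: x right, y down, z forward; pixel columns grow to the right and rows downward; lengths in m; the calibration is good to about 2 mm. A picture is of the moment at which its call begins. There is no depth.
- hand_in(): hands the job in; it is judged then, once.
Trained networks look in a picture, given as the dict that the camera call returned (one of the last four; its "shot" number tells which), for a name from the list of things; names that differ only in an ending like _2 or _b are one class to them, and where a whole thing is asked for, a point or a joint stands for the part that bears it (a point fixed in the world has none). Each returns a list of dicts, best first, with "confidence" (0 to 1); they miss things now and then, are a little off and sometimes report something else, mostly with a low value. They report only what shows in the picture. A call takes as long as a camera call. They do not tell look-alikes from the thing itself.
- boxes_of(picture, query): "point" ([x, y, z] in m, in world coordinates, good to about 4 mm: the middle of the surface that is visible of it).
- trace(picture, query): "pixels" (480x640 bool, what is visible of it).
- mark_of(picture, query): "point" ([x, y, z] in m, in world coordinates, good to about 4 mm: a listed point, or the origin of a listed thing).
The state is a dict: "time": time; "qpos": joint angles; "qvel": joint speeds; "joint_efforts": joint torques, N m; "tool_pos": TCP position; "tool_rot": TCP orientation; "contact_force": force on the tool from outside, world axes, zero at the start; "torque": the same for the moment, N m; "opening": finger opening in m; "grip_force": force on a finger pad.
Only numpy, scipy, OpenCV 4.12 (cv2) and the standard library are available. Lean on these libraries where they do the work, as an engineer would, in place of code of your own. Each camera call takes 0.05 s, during which the arm holds its last target. There are 200 camera calls.

## Working session

There is one attempt and no reset: what is moved stays moved. The work goes in short steps, Python scripts to look and compute and a tool call to move; the robot and the scene stay as the last step left them, time stands still between calls to the robot, and variables do not carry over. Pictures are saved under pics/ and viewed, at most 10 in all, crops included, and the job is handed in when it is done.

Besides the shell and the picture viewer there is one more tool, called after "Request:" as name([rows], argument=value, ...), one row to a line, values as JSON. arm_command: Moves the arm, as the interface text tells. Its arguments: {"type":"object","properties":{"series":{"type":"array"},"hand":{"type":"number"},"squeeze":{"type":"number"}},"required":["series"]}

```bash
mkdir -p pics; cat > h.py <<'E'
from cell import *
import numpy as np, cv2
from scipy.spatial.transform import Rotation as R
def proj(p,P): return cv2.projectPoints(np.array(P,float).reshape(-1,1,3),p["rvec"],p["tvec"],p["K"],None)[0].reshape(-1,2)
def ray(p,uv,z):
    M=cv2.Rodrigues(np.array(p["rvec"],float))[0];t=np.array(p["tvec"],float).ravel();c=-M.T@t
    d=M.T@np.linalg.inv(p["K"])@np.array([uv[0],uv[1],1.]);return c+d*(z-c[2])/d[2]
E
python3 - <<'E'
from h import *
np.set_printoptions(precision=4,suppress=True)
print(observe())
for n in ("top","side"):
    p=read_camera(n);cv2.imwrite(f"pics/{n}0.png",p["pixels"])
    for q in ["post_top","knob_grip","pointer_tip","mark_red","mark_blue","tag","tag_eye","peg","fixture","meter","spools","tray","jar"]:
        print(n,q,[(np.round(d["point"],4).tolist(),round(d["confidence"],2),proj(p,d["point"]).round().tolist()[0]) for d in mark_of(p,q)][:4])
E
```

```text
{'time': 0.0, 'qpos': array([ 1.11  ,  0.3427,  1.525 ,  0.    ,  1.2754, -0.146 ]), 'qvel': array([-0.0007, -0.001 ,  0.0002, -0.0003, -0.0001,  0.0007]), 'joint_efforts': array([ -0.0012, -43.1252, -24.4217,   0.0717,   0.0561,  -0.0002]), 'tool_pos': array([0.1624, 0.4989, 0.2915]), 'tool_rot': array([-3.1401, -0.0003,  2.8268]), 'contact_force': array([-0.4233,  0.4274,  0.343 ]), 'torque': array([-0.0407,  0.0035, -0.049 ]), 'grip_force': 0.0, 'opening': 0.09161600637172197}
top post_top [([0.4769, 0.0159, 0.156], 0.96, [269.0, 240.0])]
top knob_grip [([0.6368, -0.0142, 0.0916], 0.82, [286.0, 175.0]), ([0.5941, 0.0534, 0.0987], 0.26, [255.0, 192.0])]
top pointer_tip [([0.6168, 0.0653, 0.1123], 0.64, [249.0, 180.0])]
top mark_red [([0.638, 0.0632, 0.1028], 0.49, [250.0, 172.0])]
top mark_blue [([0.5932, 0.0519, 0.1002], 0.56, [255.0, 192.0]), ([0.4764, 0.0244, 0.1495], 0.39, [265.0, 241.0]), ([0.4366, 0.3425, 0.0011], 0.32, [132.0, 268.0])]
top tag [([0.5031, -0.4674, -0.0015], 0.88, [476.0, 243.0]), ([0.3329, -0.4253, 0.0004], 0.74, [463.0, 315.0]), ([0.3288, -0.2945, -0.0018], 
[... 1289 characters left out ...]
0.003], 0.66, [379.0, 383.0]), ([0.3324, -0.2754, 0.001], 0.59, [324.0, 393.0]), ([0.3447, -0.4012, 0.0013], 0.57, [384.0, 446.0])]
side peg [([0.4786, 0.0186, 0.1497], 0.52, [296.0, 214.0])]
side fixture [([0.5853, 0.0468, 0.0], 0.72, [328.0, 254.0]), ([0.4782, 0.0189, 0.158], 0.31, [296.0, 211.0])]
side meter [([0.594, 0.3293, -0.0001], 0.72, [269.0, 208.0]), ([0.4214, -0.3124, 0.0059], 0.21, [382.0, 380.0])]
side spools [([0.6022, -0.3311, -0.0008], 0.61, [462.0, 344.0])]
side tray [([0.4329, 0.344, -0.0009], 0.92, [213.0, 222.0]), ([0.583, 0.0442, 0.0004], 0.65, [328.0, 255.0])]
side jar [([0.431, 0.3449, 0.0017], 0.64, [212.0, 222.0]), ([0.5333, -0.1645, -0.0009], 0.57, [372.0, 310.0])]
```

View pics/top0.png

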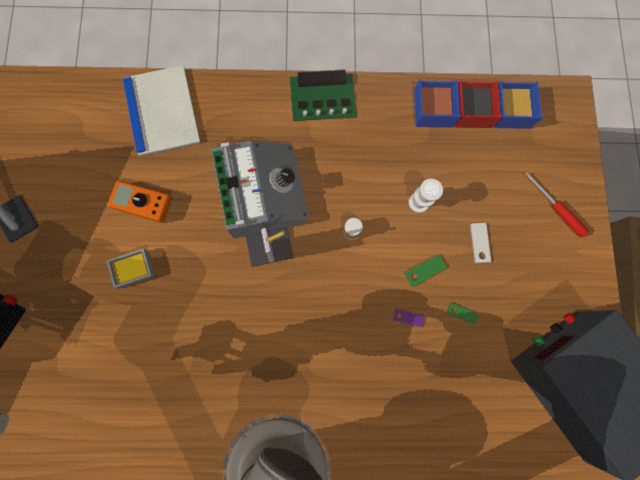

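View pics/side0.png

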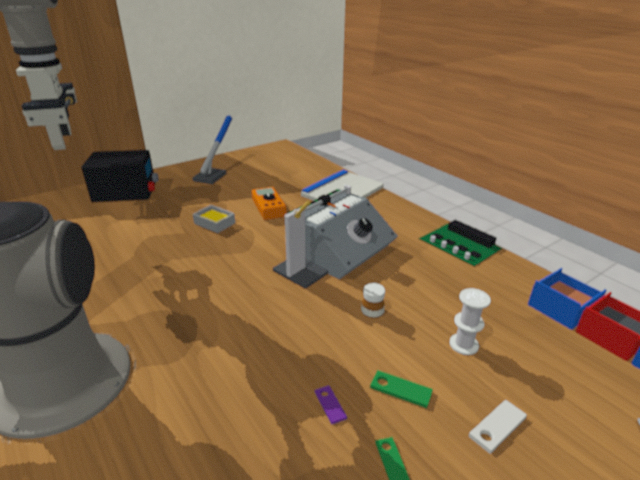

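The top view shows four tags:
- large green tag at (426,271), eye at (413,277)
- small green tag at (463,313)
- purple tag at (409,318)
- white tag at (481,243)

I choose the large green one. The knob is at (286,175), the pointer at about (249,180), red at (250,170) and blue at (256,191). The side view agrees: large green tag at (400,388), post at (295,240), jar at (372,300).

```bash
cat >> h.py <<'E'
yaw=np.radians(103.6)
def frame(yaw):
    return np.array([np.cos(yaw),np.sin(yaw),0]),np.array([-np.sin(yaw),np.cos(yaw),0])
def tool():
    s=observe();return np.array(s["tool_pos"]),R.from_euler("xyz",s["tool_rot"]),s
def go(pos,rot):
    p,r,s=tool();d=r.inv().apply(np.array(pos)-p)*1000;w=np.degrees((r.inv()*rot).as_rotvec())
    print("shift",d.round(1),"rotvec",w.round(2),"q",np.round(s["qpos"],2),"t",s["time"])
E
python3 - <<'E'
from h import *
np.set_printoptions(precision=4,suppress=True)
x,y=frame(yaw);n=.819*np.array([0,0,1])-.574*x
p,r,s=tool();z=r.as_matrix()[:,2]
c=np.cross(z,-n);a=np.arcsin(np.linalg.norm(c));rot=R.from_rotvec(c/np.linalg.norm(c)*a)*r
go(np.array([.636,-.016,.090])+.18*n,rot)
w=read_camera("wrist");M=cv2.Rodrigues(np.array(w["rvec"]))[0]
cc=-M.T@np.array(w["tvec"]).ravel();print("cam in tool",r.inv().apply(cc-p),"\n",r.as_matrix().T@M.T,w["K"])
t=read_camera("top")
im=t["pixels"];a=cv2.resize(im[255:330,385:495],None,fx=7,fy=7,interpolation=cv2.INTER_CUBIC);cv2.imwrite("pics/tagcrop.png",a)
E
```

```text
shift [-663.9 -431.3   54.8] rotvec [-29.82  18.38   0.  ] q [ 1.11  0.34  1.52 -0.    1.28 -0.15] t 1.4
cam in tool [ 0.0792  0.0007 -0.093 ] 
 [[-0.0001 -0.9576 -0.2881]
 [ 1.      0.0002 -0.0009]
 [ 0.0009 -0.2881  0.9576]] [[379.2781   0.     321.7179]
 [  0.     379.2781 244.1377]
 [  0.       0.       1.    ]]
```

View pics/tagcrop.png

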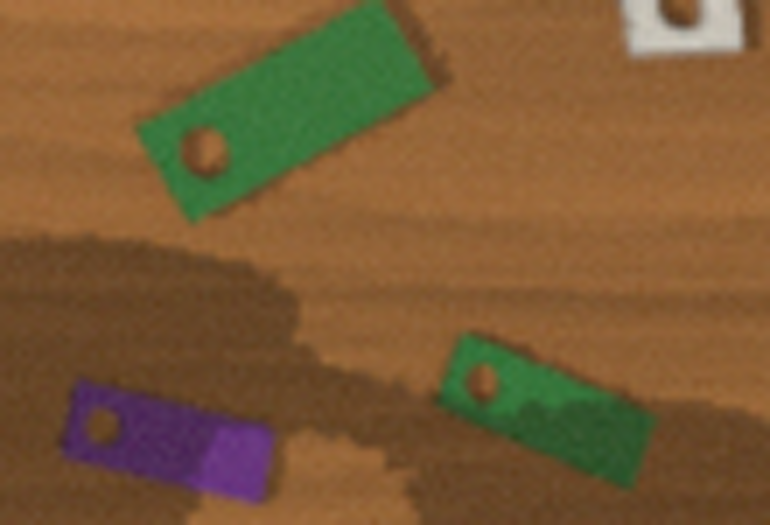

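The crop confirms it: the large green tag is at crop (290,110) with its eye at its lower-left end (205,152). The small green, purple and white tags are decoys.

Request:
arm_command([
  {"z":-50},
  {"x":-60,"y":-40,"z":-60},
  {"x":-664,"y":-431,"z":20},
  {"x":-664,"y":-431,"z":20},
  {"x":-664,"y":-431,"z":20},
  {"x":-664,"y":-431,"z":20},
  {"x":-664,"y":-431,"z":20},
  {"x":-664,"y":-431,"z":20},
  {"x":-664,"y":-431,"z":20},
  {"x":-664,"y":-431,"z":20},
  {"x":-664,"y":-431,"z":20,"rx":-30,"ry":18.4},
  {"x":-664,"y":-431,"z":20,"rx":-30,"ry":18.4},
  {"x":-664,"y":-431,"z":20,"rx":-30,"ry":18.4},
  {"x":-664,"y":-431,"z":54,"rx":-30,"ry":18.4},
  {"x":-664,"y":-431,"z":54,"rx":-30,"ry":18.4},
  {"x":-664,"y":-431,"z":54,"rx":-30,"ry":18.4},
  {"x":-664,"y":-431,"z":54,"rx":-30,"ry":18.4},
  {"x":-664,"y":-431,"z":54,"rx":-30,"ry":18.4},
  {"x":-664,"y":-431,"z":54,"rx":-30,"ry":18.4},
  {"x":-664,"y":-431,"z":54,"rx":-30,"ry":18.4},
])

```text
invalid input
```

Request:
arm_command([
  {"x":0,"y":0,"z":-50,"rx":0,"ry":0,"rz":0},
], hand=91.8, squeeze=20)

```text
time: 1.6
tool_pos: [0.1615, 0.497, 0.3367]
tool_rot: [-3.128, -0.002, 2.827]
contact_force: [0.1, 0.7, -0.7]
opening: 0.0916
grip_force: 0.0
```

Request:
arm_command([
  {"x":-664,"y":-431,"z":60,"rx":0,"ry":0,"rz":0},
  {"x":-664,"y":-431,"z":60,"rx":0,"ry":0,"rz":0},
  {"x":-664,"y":-431,"z":60,"rx":0,"ry":0,"rz":0},
  {"x":-664,"y":-431,"z":60,"rx":0,"ry":0,"rz":0},
  {"x":-664,"y":-431,"z":60,"rx":0,"ry":0,"rz":0},
  {"x":-664,"y":-431,"z":60,"rx":0,"ry":0,"rz":0},
  {"x":-664,"y":-431,"z":60,"rx":0,"ry":0,"rz":0},
  {"x":-664,"y":-431,"z":60,"rx":0,"ry":0,"rz":0},
  {"x":-664,"y":-431,"z":60,"rx":-30,"ry":18.4,"rz":0},
  {"x":-664,"y":-431,"z":60,"rx":-30,"ry":18.4,"rz":0},
  {"x":-664,"y":-431,"z":60,"rx":-30,"ry":18.4,"rz":0},
  {"x":-664,"y":-431,"z":60,"rx":-30,"ry":18.4,"rz":0},
  {"x":-664,"y":-431,"z":60,"rx":-30,"ry":18.4,"rz":0},
  {"x":-664,"y":-431,"z":60,"rx":-30,"ry":18.4,"rz":0},
  {"x":-664,"y":-431,"z":60,"rx":-30,"ry":18.4,"rz":0},
  {"x":-664,"y":-431,"z":60,"rx":-30,"ry":18.4,"rz":0},
  {"x":-664,"y":-431,"z":105,"rx":-30,"ry":18.4,"rz":0},
  {"x":-664,"y":-431,"z":105,"rx":-30,"ry":18.4,"rz":0},
])

```text
time: 3.4
tool_pos: [0.6592, -0.117, 0.2306]
tool_rot: [2.599, -0.317, 2.911]
contact_force: [-1.5, 0.8, -1.2]
opening: 0.0915
grip_force: 0.0
```

```bash
python3 - <<'E'
from h import *
np.set_printoptions(precision=4,suppress=True)
w=read_camera("wrist");cv2.imwrite("pics/w1.png",w["pixels"])
for q in ["post_top","knob_grip","pointer_tip","mark_red","mark_blue","fixture","peg"]:
    print(q,[(np.round(d["point"],4).tolist(),round(d["confidence"],2),proj(w,d["point"]).round().tolist()[0]) for d in mark_of(w,q)][:4])
print(tool()[2]["qpos"])
E
```

```text
post_top []
knob_grip [([0.6305, -0.0163, 0.0871], 0.66, [321.0, 237.0])]
pointer_tip [([0.6193, 0.0665, 0.1051], 0.62, [410.0, 184.0])]
mark_red [([0.6413, 0.0646, 0.1007], 0.65, [413.0, 212.0])]
mark_blue [([0.5946, 0.0535, 0.1011], 0.66, [384.0, 160.0])]
fixture [([0.5805, 0.0404, 0.0029], 0.96, [307.0, 176.0])]
peg [([0.5921, 0.3258, -0.0005], 0.59, [481.0, 124.0])]
[-0.4579  0.828   0.9386  0.4694  1.7726 -1.7139]
```

View pics/w1.png

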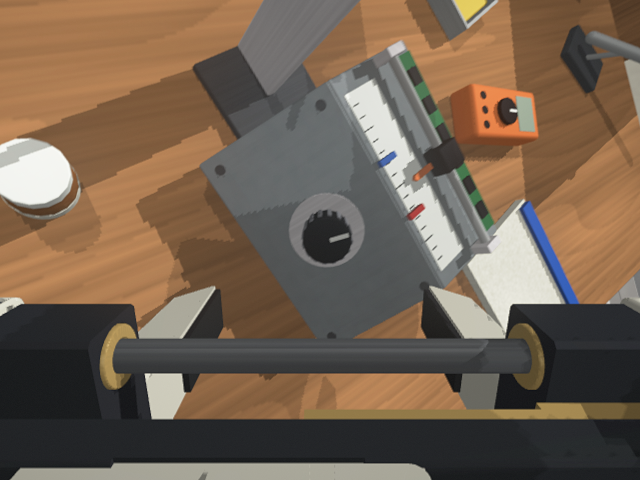

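The wrist view shows the knob at (327,235), the pointer tip at about (414,180), the red mark at (416,211) and blue at (387,159). The visible face corners are at (326,82), (201,168) and (442,289). I'll fit the fixture pose from these.

```bash
cat >> h.py <<'E'
def blobs(p):
    im=p["pixels"];h=cv2.cvtColor(im,cv2.COLOR_BGR2HSV);o={}
    for n,lo,hi in (("red",(0,150,90),(5,255,255)),("red2",(172,150,90),(180,255,255)),("orange",(6,130,90),(16,255,255)),("blue",(105,120,80),(128,255,255))):
        k=cv2.connectedComponentsWithStats(cv2.inRange(h,lo,hi))
        o[n]=[(k[2][i].tolist(),k[3][i].round(1).tolist()) for i in range(1,k[0]) if k[2][i][4]>15]
    return o
def fy(P,o,yaw):
    x,y=frame(yaw);d=np.array(P)-np.array(o);return d@x,d@y
E
python3 - <<'E'
from h import *
from scipy.optimize import least_squares
np.set_printoptions(precision=4,suppress=True)
w=read_camera("wrist")
for k,v in blobs(w).items(): print(k,[b for b in v if 340<b[1][0]<480 and 100<b[1][1]<280])
F=np.array([[-5,60,101.5],[-100,60,35],[-5,-130,101.5]])/1000
U=np.array([[326,82],[201,168],[442,289]])
def W(v,F): x,y=frame(v[2]); return np.array([v[0],v[1],0])+F[:,:1]*x+F[:,1:2]*y+F[:,2:]*[0,0,1]
f=lambda v:(proj(w,W(v,F))-U).ravel()
s=least_squares(f,[.585,.045,yaw]);v=s.x;print(v,np.degrees(v[2]),s.fun)
o=[v[0],v[1],0]
for q,P in dict(knob=(.6335,-.0163,.0895),post=(.4763,.0179,.156)).items(): print(q,fy(P,o,v[2]))
for uv in [(416,211),(387,159),(414,180)]:
    P=ray(w,uv,.1055);print(uv,P,fy(P,o,v[2]))
im=cv2.resize(w["pixels"][130:250,350:470],None,fx=5,fy=5);cv2.imwrite("pics/w1c.png",im)
E
```

```text
red [([401, 203, 14, 15, 80], [407.5, 210.3])]
red2 []
orange [([405, 164, 19, 16, 127], [414.0, 171.7])]
blue [([372, 152, 16, 14, 103], [379.5, 158.5])]
[0.5875 0.0491 1.8043] 103.37719531612491 [ 0.7467  2.6727 -0.1744 -0.7182 -1.7327 -2.2185]
knob (np.float64(-0.0742573084929758), np.float64(-0.029610365004891736))
post (np.float64(-0.004615318833545327), np.float64(0.11541195491957976))
(416, 211) [0.6449 0.0713 0.1055] (np.float64(0.008327479440875474), np.float64(-0.060922610446915895))
(387, 159) [0.5968 0.0594 0.1055] (np.float64(0.007854216228721404), np.float64(-0.011400149777083738))
(414, 180) [0.6205 0.0799 0.1055] (np.float64(0.02232841168073431), np.float64(-0.03925688738549286))
```

View pics/w1c.png

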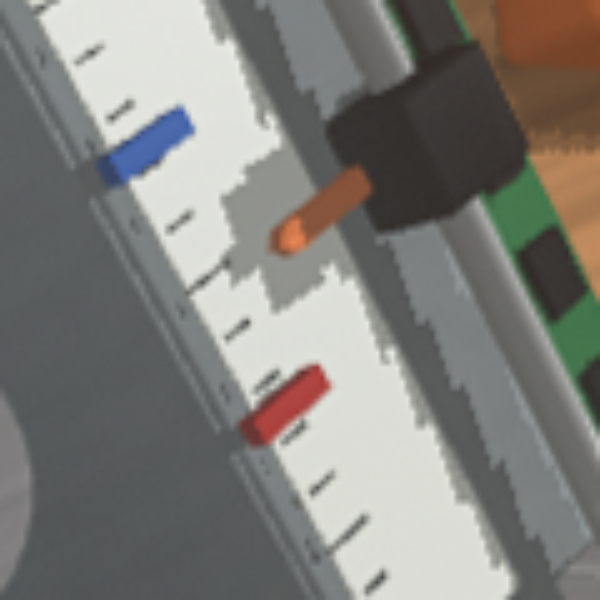

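The crop shows the blue mark at (379,158), red at (407,210) and the pointer tip at (407,178) in full-image pixels. The arm had settled about 8 px since the first picture, so I refit on this one.

```bash
python3 - <<'E'
from h import *
from scipy.optimize import least_squares
np.set_printoptions(precision=4,suppress=True)
w=read_camera("wrist");cv2.imwrite("pics/w2.png",w["pixels"])
F=np.array([[-5,60,101.5],[-100,60,35],[-5,-130,101.5]])/1000
U=np.array([[326,82],[201,168],[442,289]])-[8,.7]
g=cv2.cvtColor(w["pixels"],cv2.COLOR_BGR2GRAY)
def W(v,F): x,y=frame(v[2]); return np.array([v[0],v[1],0])+F[:,:1]*x+F[:,1:2]*y+F[:,2:]*[0,0,1]
f=lambda v:(proj(w,W(v,F))-U).ravel()
s=least_squares(f,[.585,.045,yaw]);v=s.x;print(v,np.degrees(v[2]),s.fun)
o=[v[0],v[1],0]
def show(q,P): print(q,np.round(P,4),np.round(fy(P,o,v[2]),4))
b=blobs(w);near=lambda k:[c[1] for c in b[k] if 340<c[1][0]<470 and 100<c[1][1]<270][0]
show("red",ray(w,near("red"),.1045));show("blue",ray(w,near("blue"),.1045))
for z in(.105,.110): show("tip",ray(w,(407.4,178),z))
for q in ["knob_grip","pointer_tip","mark_red","mark_blue","fixture"]:
    for d in mark_of(w,q)[:1]: show("net "+q,d["point"])
show("post",[.4763,.0179,.156])
x,y=frame(v[2]);n=.8192*np.array([0,0,1])-.5736*x
# knob top circle: black plate/knob
m=trace(w,"knob_grip")[0]["pixels"];ys,xs=np.nonzero(m);print("knob mask",xs.min(),xs.max(),ys.min(),ys.max(),xs.mean(),ys.mean())
# predicted knob axis at fixture y=yk, foot x=xk : project
for d in mark_of(w,"knob_grip")[:1]: print(proj(w,d["point"]))
print(tool()[:2][0],tool()[2]["qpos"])
E
```

```text
[0.585  0.0424 1.8033] 103.3227140476583 [ 0.7344  1.4479 -1.3404 -0.8503  0.6619 -0.7604]
red [0.6414 0.0641 0.1045] [ 0.008  -0.0599]
blue [0.5944 0.0533 0.1045] [ 0.0084 -0.0116]
tip [0.6169 0.0737 0.105 ] [ 0.0231 -0.0382]
tip [0.6165 0.0689 0.11  ] [ 0.0185 -0.0367]
net knob_grip [ 0.6312 -0.0145  0.0879] [-0.066  -0.0318]
net pointer_tip [0.6192 0.0681 0.1045] [ 0.0171 -0.0392]
net mark_red [0.6433 0.0627 0.0985] [ 0.0063 -0.0614]
net mark_blue [0.5978 0.052  0.0984] [ 0.0064 -0.0146]
net fixture [0.5834 0.0422 0.0027] [0.0001 0.0016]
post [0.4763 0.0179 0.156 ] [0.0012 0.1115]
knob mask 295 344 208 262 319.08012968967114 234.79249652616951
[[316.7172 234.1702]]
[ 0.6605 -0.1162  0.2372] [-0.4588  0.8309  0.9389  0.4692  1.7721 -1.7142]
```

```bash
cat >> h.py <<'E'
O=np.array([.585,.0424,0]);yaw=1.8033
X,Y=frame(yaw);Z=np.array([0,0,1.]);N=.8192*Z-.5736*X
def fw(x,y,z): return O+X*x+Y*y+Z*z
def ptilt(r,zt):
    z=r.as_matrix()[:,2];c=np.cross(z,zt);a=np.linalg.norm(c);return R.from_rotvec(c/a*np.arcsin(a))*r
E
python3 - <<'E'
from h import *
p,r,s=tool();k=fw(-.067,-.032,.0898);print(k)
go(k+.049*N,ptilt(r,-N))
E
```

```text
[ 0.63157674 -0.01542394  0.0898    ]
shift [  4.4  -1.7 131.8] rotvec [ 0.12 -0.18  0.  ] q [-0.46  0.83  0.94  0.47  1.77 -1.71] t 4.25
```

Request:
arm_command([
  {"x":4.4,"y":-1.7,"z":40,"rx":0,"ry":0,"rz":0},
  {"x":4.4,"y":-1.7,"z":80,"rx":0,"ry":0,"rz":0},
  {"x":4.4,"y":-1.7,"z":105,"rx":0,"ry":0,"rz":0},
  {"x":4.4,"y":-1.7,"z":120,"rx":0,"ry":0,"rz":0},
  {"x":4.4,"y":-1.7,"z":132,"rx":0,"ry":0,"rz":0},
  {"x":4.4,"y":-1.7,"z":132,"rx":0,"ry":0,"rz":0},
  {"x":4.4,"y":-1.7,"z":132,"rx":0,"ry":0,"rz":0},
])

```text
time: 4.95
tool_pos: [0.6384, -0.043, 0.1303]
tool_rot: [2.6, -0.305, 2.912]
contact_force: [-0.2, -0.3, -0.3]
opening: 0.0919
grip_force: 0.0
```

Request:
arm_command([
  {"x":0,"y":0,"z":0,"rx":0,"ry":0,"rz":0},
  {"x":0,"y":0,"z":0,"rx":0,"ry":0,"rz":0},
  {"x":0,"y":0,"z":0,"rx":0,"ry":0,"rz":0},
  {"x":0,"y":0,"z":0,"rx":0,"ry":0,"rz":0},
  {"x":0,"y":0,"z":0,"rx":0,"ry":0,"rz":0},
  {"x":0,"y":0,"z":0,"rx":0,"ry":0,"rz":0},
  {"x":0,"y":0,"z":0,"rx":0,"ry":0,"rz":0},
  {"x":0,"y":0,"z":0,"rx":0,"ry":0,"rz":0},
], hand=30, squeeze=25)

```text
time: 5.75
tool_pos: [0.6383, -0.042, 0.1302]
tool_rot: [2.599, -0.306, 2.913]
contact_force: [2.4, 3.2, 3.2]
opening: 0.0355
grip_force: 25.0
```

Gripped at 35.5 mm, which matches the knob. I'll turn it 80 degrees first.

Request:
arm_command([
  {"x":0,"y":0,"z":0,"rx":0,"ry":0,"rz":80},
  {"x":0,"y":0,"z":0,"rx":0,"ry":0,"rz":80},
  {"x":0,"y":0,"z":0,"rx":0,"ry":0,"rz":80},
  {"x":0,"y":0,"z":0,"rx":0,"ry":0,"rz":80},
  {"x":0,"y":0,"z":0,"rx":0,"ry":0,"rz":80},
  {"x":0,"y":0,"z":0,"rx":0,"ry":0,"rz":80},
  {"x":0,"y":0,"z":0,"rx":0,"ry":0,"rz":80},
  {"x":0,"y":0,"z":0,"rx":0,"ry":0,"rz":80},
  {"x":0,"y":0,"z":0,"rx":0,"ry":0,"rz":80},
  {"x":0,"y":0,"z":0,"rx":0,"ry":0,"rz":80},
  {"x":0,"y":0,"z":0,"rx":0,"ry":0,"rz":80},
  {"x":0,"y":0,"z":0,"rx":0,"ry":0,"rz":80},
])

```text
time: 6.95
tool_pos: [0.6408, -0.0406, 0.1309]
tool_rot: [-2.896, -0.57, 1.359]
contact_force: [11.8, 9.4, -1.1]
opening: 0.0356
grip_force: 25.0
```

```bash
python3 - <<'E'
from h import *
np.set_printoptions(precision=4,suppress=True)
print(tool()[2]["qpos"],tool()[2]["tool_rot"])
ims=[]
for n in("top","side","wrist"):
    c=read_camera(n)
    for q in("pointer_tip","mark_red","mark_blue"):
        for d in mark_of(c,q)[:2]: print(n,q,d["confidence"],np.round(fy(d["point"],O,yaw),4),proj(c,d["point"]).round(1))
    if n!="wrist":
        u,v=proj(c,fw(.01,-.04,.105))[0].astype(int);ims.append(cv2.resize(c["pixels"][v-30:v+30,u-35:u+35],(490,420),interpolation=cv2.INTER_CUBIC))
    else: ims.append(cv2.resize(c["pixels"],(560,420)))
cv2.imwrite("pics/turn.png",cv2.resize(np.hstack(ims),(800,218)))
E
```

```text
[-0.3749  0.8498  1.2116  0.5     1.4721 -0.3859] [-2.8962 -0.5698  1.3587]
top pointer_tip 0.24 [ 0.0054 -0.0589] [[251.4 170.9]]
top mark_red 0.37 [ 0.0063 -0.0594] [[250.9 170.5]]
side pointer_tip 0.48 [ 0.0171 -0.0476] [[337.8 203.8]]
wrist pointer_tip 0.58 [ 0.0172 -0.0481] [[289.7 140.9]]
wrist mark_red 0.88 [ 0.0079 -0.0566] [[313.7 151.6]]
wrist mark_blue 0.77 [ 0.007  -0.0116] [[225.5 192.4]]
```

View pics/turn.png

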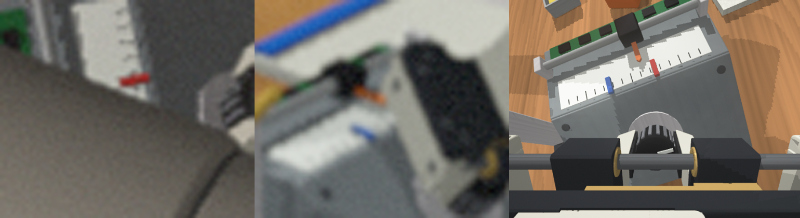

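In the wrist panel the pointer now sits between blue and red: tip at (290,141), red (314,152), blue (225,192) in full-frame pixels. It turned as expected, so I continue.

Request:
arm_command([
  {"x":0,"y":0,"z":0,"rx":0,"ry":0,"rz":66},
  {"x":0,"y":0,"z":0,"rx":0,"ry":0,"rz":66},
  {"x":0,"y":0,"z":0,"rx":0,"ry":0,"rz":66},
  {"x":0,"y":0,"z":0,"rx":0,"ry":0,"rz":66},
  {"x":0,"y":0,"z":0,"rx":0,"ry":0,"rz":66},
  {"x":0,"y":0,"z":0,"rx":0,"ry":0,"rz":66},
  {"x":0,"y":0,"z":0,"rx":0,"ry":0,"rz":66},
  {"x":0,"y":0,"z":0,"rx":0,"ry":0,"rz":66},
  {"x":0,"y":0,"z":0,"rx":0,"ry":0,"rz":66},
  {"x":0,"y":0,"z":0,"rx":0,"ry":0,"rz":66},
  {"x":0,"y":0,"z":0,"rx":0,"ry":0,"rz":66},
  {"x":0,"y":0,"z":0,"rx":0,"ry":0,"rz":66},
])

```text
time: 8.75
tool_pos: [0.6425, -0.0419, 0.1298]
tool_rot: [-2.532, -0.036, 0.266]
contact_force: [20.2, 7.6, -8.8]
opening: 0.0355
grip_force: 25.0
```

```bash
cat >> h.py <<'E'
def meas(c,name=None):
    # scale-crop rectified: warp the plane z=.106 of the flat top into fixture axes, 8 px/mm... 6 px per mm
    A=np.array([[-10,-90],[40,-90],[40,10],[-10,10]])/1000.
    src=proj(c,[fw(a,b,.106) for a,b in A]).astype(np.float32)
    dst=np.array([[(-b*1000+10)*6,(40-a*1000)*6] for a,b in A],np.float32)
    im=cv2.warpPerspective(c["pixels"],cv2.getPerspectiveTransform(src,dst),(600,300),flags=cv2.INTER_CUBIC)
    if name: cv2.imwrite(name,im)
    h=cv2.cvtColor(im,cv2.COLOR_BGR2HSV)
    for n,lo,hi in (("red",(0,150,80),(5,255,255)),("orange",(6,120,80),(18,255,255)),("blue",(105,120,80),(128,255,255))):
        k=cv2.connectedComponentsWithStats(cv2.inRange(h,lo,hi))
        for i in range(1,k[0]):
            if k[2][i][4]>150: print(n,"y=%.1f x=%.1f mm"%(10-k[3][i][0]/6,40-k[3][i][1]/6),k[2][i])
E
python3 - <<'E'
from h import *
c=read_camera("wrist");meas(c,"pics/rect.png")
for q in("pointer_tip","mark_red"):
    for d in mark_of(c,q)[:1]: print(q,d["confidence"],np.round(fy(d["point"],O,yaw),4))
print(tool()[2]["qpos"],tool()[2]["contact_force"])
E
```

```text
red y=-59.3 x=7.5 mm [ 402  145   32  105 2283]
orange y=-56.4 x=30.4 mm [ 378    0   41  128 4390]
pointer_tip 0.61 [ 0.0157 -0.0594]
mark_red 0.86 [ 0.0081 -0.0573]
[-0.37557996  0.85134321  1.20971476  0.49941614  1.46642977  0.76604728] [19.45710807  6.55439999 -8.54622191]
```

View pics/rect.png

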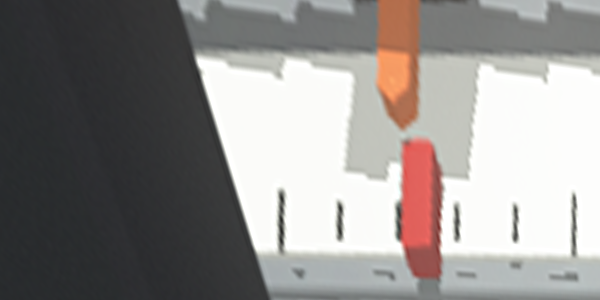

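The rectified view (600x300) shows the tip at column 401 and the red mark's top face at columns 402–433, so it's about 2.5 mm short. I need to correct for the tip's height parallax.

```bash
python3 - <<'E'
from h import *
c=read_camera("wrist");M=cv2.Rodrigues(np.array(c["rvec"]))[0];cc=-M.T@np.array(c["tvec"]).ravel()
print("cam fixture",fy(cc,O,yaw),cc[2])
C2=np.array([*fy(cc,O,yaw),cc[2]])
def at(C,P,z): return P+(C-P)*(z-P[2])/(C[2]-P[2])
for z in(.104,.106,.108,.110,.112):
    a=at(C2,np.array([.0187,-.0568,.106]),z);b=at(C2,np.array([.0075,-.0596,.106]),.1055)
    print(z,"now tip",a.round(4),"view1 tip x",round(.0231-.92*(z-.105),4),"red",b.round(4))
E
```

```text
cam fixture (np.float64(-0.14454049621737636), np.float64(-0.11325411909695153)) 0.20885708520721225
0.104 now tip [ 0.0219 -0.0557  0.104 ] view1 tip x 0.024 red [ 0.0082 -0.0593  0.1055]
0.106 now tip [ 0.0187 -0.0568  0.106 ] view1 tip x 0.0222 red [ 0.0082 -0.0593  0.1055]
0.108 now tip [ 0.0155 -0.0579  0.108 ] view1 tip x 0.0203 red [ 0.0082 -0.0593  0.1055]
0.11 now tip [ 0.0124 -0.059   0.11  ] view1 tip x 0.0185 red [ 0.0082 -0.0593  0.1055]
0.112 now tip [ 0.0092 -0.0601  0.112 ] view1 tip x 0.0167 red [ 0.0082 -0.0593  0.1055]
```

Request:
arm_command([
  {"x":0,"y":0,"z":0,"rx":0,"ry":0,"rz":7},
  {"x":0,"y":0,"z":0,"rx":0,"ry":0,"rz":12},
  {"x":0,"y":0,"z":0,"rx":0,"ry":0,"rz":12},
  {"x":0,"y":0,"z":0,"rx":0,"ry":0,"rz":12},
])

```text
time: 9.35
tool_pos: [0.6426, -0.0423, 0.1295]
tool_rot: [-2.537, 0.084, 0.094]
contact_force: [21.2, 5.0, -10.5]
opening: 0.0351
grip_force: 25.0
```

Request:
arm_command([
  {"x":0,"y":0,"z":0,"rx":0,"ry":0,"rz":0},
  {"x":0,"y":0,"z":0,"rx":0,"ry":0,"rz":0},
  {"x":0,"y":0,"z":0,"rx":0,"ry":0,"rz":0},
  {"x":0,"y":0,"z":0,"rx":0,"ry":0,"rz":0},
  {"x":0,"y":0,"z":0,"rx":0,"ry":0,"rz":0},
  {"x":0,"y":0,"z":-30,"rx":0,"ry":0,"rz":0},
  {"x":0,"y":0,"z":-60,"rx":0,"ry":0,"rz":0},
  {"x":0,"y":0,"z":-100,"rx":0,"ry":0,"rz":-8},
  {"x":0,"y":0,"z":-120,"rx":0,"ry":0,"rz":-16},
  {"x":0,"y":0,"z":-120,"rx":0,"ry":0,"rz":-24},
  {"x":0,"y":0,"z":-120,"rx":0,"ry":0,"rz":-32},
  {"x":0,"y":0,"z":-120,"rx":0,"ry":0,"rz":-40},
  {"x":0,"y":0,"z":-120,"rx":0,"ry":0,"rz":-48},
  {"x":0,"y":0,"z":-120,"rx":0,"ry":0,"rz":-56},
  {"x":0,"y":0,"z":-120,"rx":0,"ry":0,"rz":-60},
  {"x":0,"y":0,"z":-120,"rx":0,"ry":0,"rz":-60},
  {"x":0,"y":0,"z":-120,"rx":0,"ry":0,"rz":-60},
], hand=91.8)

```text
time: 11.05
tool_pos: [0.6541, -0.1099, 0.2279]
tool_rot: [-2.719, -0.46, 1.014]
contact_force: [-0.4, -0.2, 0.4]
opening: 0.092
grip_force: 0.0
```

```bash
python3 - <<'E'
from h import *
c=read_camera("wrist");M=cv2.Rodrigues(np.array(c["rvec"]))[0];cc=-M.T@np.array(c["tvec"]).ravel()
print("cam fixture",fy(cc,O,yaw),cc[2])
meas(c,"pics/rect2.png")
for q in("pointer_tip","mark_red","mark_blue","knob_grip"):
    for d in mark_of(c,q)[:1]: print(q,d["confidence"],np.round(fy(d["point"],O,yaw),4))
print(tool()[2]["qpos"],tool()[2]["tool_pos"],tool()[2]["time"])
k=fw(-.067,-.032,.0898);p,r,s=tool();go(k+.049*N,ptilt(r,-N))
E
```

```text
cam fixture (np.float64(-0.16693968713065813), np.float64(-0.08157814414084677)) 0.3387082638553645
red y=-59.7 x=6.7 mm [ 405  148   28  102 2444]
orange y=-58.8 x=29.9 mm [ 397    0   32  128 3489]
blue y=-11.7 x=7.3 mm [ 115  142   32  108 2934]
pointer_tip 0.58 [ 0.0143 -0.0614]
mark_red 0.48 [ 0.0087 -0.0113]
mark_blue 0.61 [ 0.0096 -0.0104]
knob_grip 0.59 [-0.0687 -0.0329]
[-0.45484606  0.82060827  0.98552005  0.46764439  1.73789222 -0.01631268] [ 0.65415575 -0.10988461  0.22788828] 11.3
shift [-1.000e-01  0.000e+00  1.198e+02] rotvec [-0.2 -0.1  0. ] q [-0.45  0.82  0.99  0.47  1.74 -0.02] t 11.3
```

View pics/rect2.png

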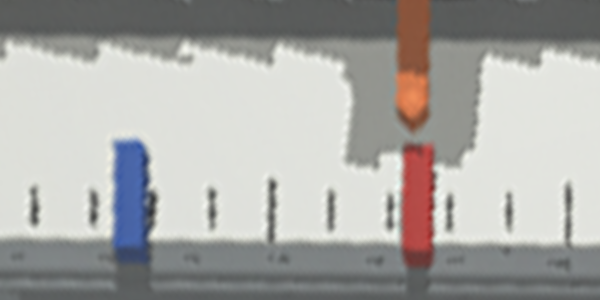

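The tip is at column 411–412 and red's centre at 418, so it's about 1 mm short, 3.5 mm inside... the mark's half-width is 2.5 mm, so I'll re-grip and trim by about 7 degrees.

Request:
arm_command([
  {"x":0,"y":0,"z":40,"rx":0,"ry":0,"rz":0},
  {"x":0,"y":0,"z":80,"rx":0,"ry":0,"rz":0},
  {"x":0,"y":0,"z":105,"rx":0,"ry":0,"rz":0},
  {"x":0,"y":0,"z":120,"rx":0,"ry":0,"rz":0},
  {"x":0,"y":0,"z":120,"rx":0,"ry":0,"rz":0},
  {"x":0,"y":0,"z":120,"rx":0,"ry":0,"rz":0},
])

```text
time: 11.9
tool_pos: [0.6384, -0.0428, 0.1303]
tool_rot: [-2.72, -0.461, 1.016]
contact_force: [0.2, -0.6, -0.3]
opening: 0.092
grip_force: 0.0
```

Request:
arm_command([
  {"x":0,"y":0,"z":0,"rx":0,"ry":0,"rz":0},
  {"x":0,"y":0,"z":0,"rx":0,"ry":0,"rz":0},
  {"x":0,"y":0,"z":0,"rx":0,"ry":0,"rz":0},
  {"x":0,"y":0,"z":0,"rx":0,"ry":0,"rz":0},
  {"x":0,"y":0,"z":0,"rx":0,"ry":0,"rz":0},
  {"x":0,"y":0,"z":0,"rx":0,"ry":0,"rz":0},
  {"x":0,"y":0,"z":0,"rx":0,"ry":0,"rz":0},
  {"x":0,"y":0,"z":0,"rx":0,"ry":0,"rz":7},
  {"x":0,"y":0,"z":0,"rx":0,"ry":0,"rz":7},
  {"x":0,"y":0,"z":0,"rx":0,"ry":0,"rz":7},
  {"x":0,"y":0,"z":0,"rx":0,"ry":0,"rz":7},
], hand=30, squeeze=25)

```text
time: 13.0
tool_pos: [0.64, -0.043, 0.1294]
tool_rot: [-2.674, -0.409, 0.894]
contact_force: [8.6, 0.5, -4.6]
opening: 0.0351
grip_force: 25.0
```

Request:
arm_command([
  {"x":0,"y":0,"z":0,"rx":0,"ry":0,"rz":0},
  {"x":0,"y":0,"z":0,"rx":0,"ry":0,"rz":0},
  {"x":0,"y":0,"z":0,"rx":0,"ry":0,"rz":0},
  {"x":0,"y":0,"z":0,"rx":0,"ry":0,"rz":0},
  {"x":0,"y":0,"z":0,"rx":0,"ry":0,"rz":0},
  {"x":0,"y":0,"z":-30,"rx":0,"ry":0,"rz":0},
  {"x":0,"y":0,"z":-60,"rx":0,"ry":0,"rz":0},
  {"x":0,"y":0,"z":-100,"rx":0,"ry":0,"rz":0},
  {"x":0,"y":0,"z":-120,"rx":0,"ry":0,"rz":0},
  {"x":0,"y":0,"z":-120,"rx":0,"ry":0,"rz":0},
  {"x":0,"y":0,"z":-120,"rx":0,"ry":0,"rz":0},
], hand=91.8)

```text
time: 14.1
tool_pos: [0.6539, -0.1096, 0.2272]
tool_rot: [-2.668, -0.408, 0.894]
contact_force: [-0.4, 0.6, -0.6]
opening: 0.0918
grip_force: 0.0
```

```bash
python3 - <<'E'
from h import *
c=read_camera("wrist")
meas(c,"pics/rect3.png")
for q in("pointer_tip",):
    for d in mark_of(c,q)[:1]: print(q,d["confidence"],np.round(fy(d["point"],O,yaw),4))
im=cv2.imread("pics/rect3.png");h=cv2.cvtColor(im,cv2.COLOR_BGR2HSV)
m=cv2.inRange(h,(6,120,80),(18,255,255));g=cv2.inRange(h,(0,150,80),(5,255,255))
for r in list(range(90,134,5)): x=np.nonzero(m[r])[0]; print("o",r,x.mean() if len(x) else None,len(x))
for r in (160,180,200,220): x=np.nonzero(g[r])[0]; print("r",r,x.min(),x.max())
# tag & peg from top/side
t=read_camera("top")
for q in("tag","tag_eye","peg","post_top","jar"):
    print(q,[np.round(d["point"],4).tolist() for d in mark_of(t,q)[:4]])
print(tool()[2]["qpos"],tool()[2]["tool_rot"],tool()[2]["time"])
E
```

```text
red y=-59.6 x=6.8 mm [ 404  146   28  104 2420]
orange y=-59.5 x=30.0 mm [ 401    0   32  129 3518]
blue y=-11.7 x=7.4 mm [ 116  142   31  107 2934]
pointer_tip 0.93 [ 0.0166 -0.0615]
o 90 416.5 30
o 95 416.0 31
o 100 415.5 30
o 105 416.0 29
o 110 417.0 27
o 115 417.5 24
o 120 418.5 16
o 125 418.5 8
o 130 None 0
r 160 406 429
r 180 406 429
r 200 406 431
r 220 405 430
tag [[0.4358, -0.3387, 0.0006], [0.3346, -0.4258, -0.0005], [0.3284, -0.2934, 0.0003], [0.5021, -0.4677, -0.0022]]
tag_eye [[0.3436, -0.4017, 0.0001], [0.4766, -0.4775, 0.0051], [0.4158, -0.3126, 0.0047], [0.3298, -0.279, 0.0056]]
peg []
post_top []
jar []
[-0.45427772  0.82105408  0.98615632  0.46769216  1.73769724  0.10516272] [-2.6675661  -0.4076897   0.89467585] 14.5
```

The pointer tip is at column 418.5 and red's centre at 417.7, within about 0.2 mm, and the knob is released. Now the tag.

```bash
python3 - <<'E'
from h import *
import cell;print([a for a in dir(cell) if 'over' in a.lower() or 'finger' in a.lower()], getattr(cell,'finger_overhang',None))
np.set_printoptions(precision=4,suppress=True)
t=read_camera("top");ey=np.array([.4172,-.3123,.004]);c=np.array([.4343,-.3395,.004])
h=cv2.cvtColor(t["pixels"],cv2.COLOR_BGR2HSV);m=cv2.inRange(h,(45,100,50),(80,255,255));k=cv2.connectedComponentsWithStats(m)
for i in range(1,k[0]):
    if k[2][i][4]>150 and abs(k[3][i][0]-426)<15 and abs(k[3][i][1]-271)<15:
        (u,v),(a,b),g=cv2.minAreaRect(cv2.findContours((k[1]==i).astype(np.uint8),0,1)[0][0]);bx=cv2.boxPoints(((u,v),(a,b),g));P=[ray(t,q,.008) for q in bx];print(np.array(P));c=np.mean(P,0);print("c",c)
e=ey-c;e[2]=0;e/=np.linalg.norm(e);print("e",e,np.degrees(np.arctan2(e[1],e[0])))
rot=R.from_matrix(np.array([e,np.cross([0,0,-1],e),[0,0,-1]]).T)
g=c-.029*e;g[2]=.004
go(g+[0,0,.047+.14],rot)
E
```

```text
['finger_overhang'] 0.0655
[[ 0.446  -0.3237  0.008 ]
 [ 0.4745 -0.3742  0.008 ]
 [ 0.4437 -0.3902  0.008 ]
 [ 0.4155 -0.3398  0.008 ]]
c [ 0.4449 -0.357   0.008 ]
e [-0.5272  0.8497  0.    ] 121.81779147909043
shift [-320.7  -28.1  -96.5] rotvec [ -9.07 -35.99 -62.69] q [-0.45  0.82  0.99  0.47  1.74  0.11] t 14.55
```

```bash
cat >> h.py <<'E'
def down(e): e=np.array([e[0],e[1],0.]);e/=np.linalg.norm(e);return R.from_matrix(np.array([e,np.cross([0,0,-1],e),[0,0,-1]]).T)
E
python3 - <<'E'
from h import *
go([.4495,-.3655,.20],down([-.527,.85]))
E
```

```text
shift [-311.8  -47.2  -93.4] rotvec [ -9.08 -35.99 -62.68] q [-0.45  0.82  0.99  0.47  1.74  0.11] t 14.55
```

Request:
arm_command([
  {"x":0,"y":0,"z":-50,"rx":0,"ry":0,"rz":0},
  {"x":-288,"y":-72,"z":-142,"rx":-9,"ry":-36,"rz":-62.7},
  {"x":-288,"y":-72,"z":-142,"rx":-9,"ry":-36,"rz":-62.7},
  {"x":-288,"y":-72,"z":-142,"rx":-9,"ry":-36,"rz":-62.7},
  {"x":-288,"y":-72,"z":-142,"rx":-9,"ry":-36,"rz":-62.7},
  {"x":-288,"y":-72,"z":-142,"rx":-9,"ry":-36,"rz":-62.7},
  {"x":-288,"y":-72,"z":-142,"rx":-9,"ry":-36,"rz":-62.7},
  {"x":-288,"y":-72,"z":-142,"rx":-9,"ry":-36,"rz":-62.7},
  {"x":-288,"y":-72,"z":-142,"rx":-9,"ry":-36,"rz":-62.7},
  {"x":-288,"y":-72,"z":-142,"rx":-9,"ry":-36,"rz":-62.7},
  {"x":-288,"y":-72,"z":-142,"rx":-9,"ry":-36,"rz":-62.7},
  {"x":-312,"y":-47,"z":-93,"rx":-9,"ry":-36,"rz":-62.7},
  {"x":-312,"y":-47,"z":-93,"rx":-9,"ry":-36,"rz":-62.7},
  {"x":-312,"y":-47,"z":-93,"rx":-9,"ry":-36,"rz":-62.7},
  {"x":-312,"y":-47,"z":-93,"rx":-9,"ry":-36,"rz":-62.7},
  {"x":-312,"y":-47,"z":-93,"rx":-9,"ry":-36,"rz":-62.7},
  {"x":-312,"y":-47,"z":-93,"rx":-9,"ry":-36,"rz":-62.7},
], hand=70)

```text
time: 16.25
tool_pos: [0.45, -0.3663, 0.2012]
tool_rot: [-3.141, 0.002, 2.126]
contact_force: [0.7, -0.7, -0.4]
opening: 0.0703
grip_force: 0.0
```

```bash
cat >> h.py <<'E'
def tagrect(c,z=.008):
    h=cv2.cvtColor(c["pixels"],cv2.COLOR_BGR2HSV);m=cv2.inRange(h,(45,90,40),(85,255,255))
    for cn in cv2.findContours(m,0,1)[0]:
        if cv2.contourArea(cn)<1500: continue
        W=np.array([ray(c,q,z)[:2]*1000 for q in cn[:,0,:].astype(float)],np.float32)
        print("tag rect",cv2.minAreaRect(W),"px",cn[:,0,:].mean(0))
E
python3 - <<'E'
from h import *
c=read_camera("wrist");cv2.imwrite("pics/w4.png",c["pixels"]);tagrect(c)
for q in("tag","tag_eye"):
    print(q,[(np.round(d["point"],4).tolist(),d["confidence"],proj(c,d["point"])) for d in mark_of(c,q)[:2]])
print(tool()[2]["qpos"],tool()[2]["tool_pos"],tool()[2]["tool_rot"])
E
```

```text
tag rect ((336.2262268066406, -420.260986328125), (69.22206115722656, 25.56411361694336), 66.60575866699219) px [161.1027027  216.64324324]
tag rect ((434.75408935546875, -339.3351135253906), (35.988338470458984, 93.99862670898438), 28.656675338745117) px [324.30059524 192.27380952]
tag [([0.3286, -0.294, 0.0035], 0.86, array([[229.19836932,  60.27368869]])), ([0.5059, -0.4703, -0.0042], 0.79, array([[314.1933322 , 357.19330245]]))]
tag_eye [([0.4698, -0.4815, 0.0064], 0.87, array([[271.83391277, 354.67525244]])), ([0.3323, -0.2747, -0.0006], 0.81, array([[248.20134565,  38.5274152 ]]))]
[-8.15053763e-01  5.24501515e-01  1.49927970e+00 -6.78188421e-04
  1.11677738e+00 -1.37002193e+00] [ 0.44964978 -0.3659689   0.2005299 ] [-3.14120131e+00  1.13480189e-03  2.12606184e+00]
```

View pics/w4.png

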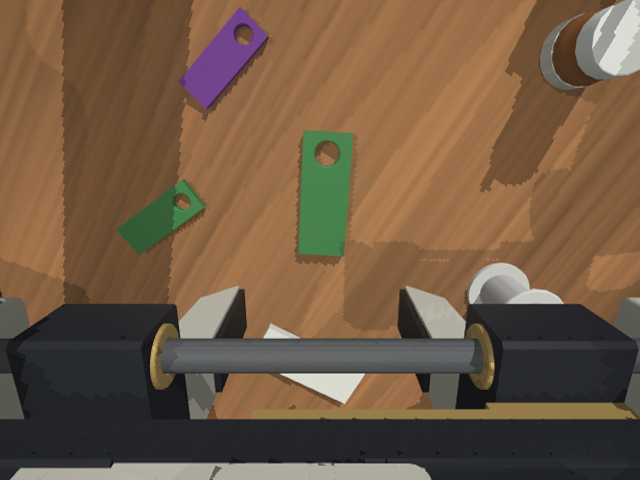

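The wrist view shows the large green tag at (326,193), eye at (327,153). The fitted rectangle is 36.0x94.0 mm, which matches the tag's size. The white tag is under the gripper and the spools are to the right, clear of it.

```bash
python3 - <<'E'
from h import *
go([.4487,-.3648,.068],down([-.4796,.8775]))
E
```

```text
shift [ 1.600e+00 -1.000e-01  1.325e+02] rotvec [-0.02  0.07  3.16] q [-0.82  0.52  1.5  -0.    1.12 -1.37] t 16.4
```

Request:
arm_command([
  {"x":1.6,"y":0,"z":40,"rx":0,"ry":0,"rz":3.2},
  {"x":1.6,"y":0,"z":80,"rx":0,"ry":0,"rz":3.2},
  {"x":1.6,"y":0,"z":110,"rx":0,"ry":0,"rz":3.2},
  {"x":1.6,"y":0,"z":125,"rx":0,"ry":0,"rz":3.2},
  {"x":1.6,"y":0,"z":132.5,"rx":0,"ry":0,"rz":3.2},
  {"x":1.6,"y":0,"z":132.5,"rx":0,"ry":0,"rz":3.2},
  {"x":1.6,"y":0,"z":132.5,"rx":0,"ry":0,"rz":3.2},
])

```text
time: 17.1
tool_pos: [0.449, -0.365, 0.0681]
tool_rot: [-3.141, 0.002, 2.07]
contact_force: [0.1, -0.7, 1.4]
opening: 0.0698
grip_force: 0.0
```

Request:
arm_command([
  {"x":0,"y":0,"z":0,"rx":0,"ry":0,"rz":0},
  {"x":0,"y":0,"z":0,"rx":0,"ry":0,"rz":0},
  {"x":0,"y":0,"z":0,"rx":0,"ry":0,"rz":0},
  {"x":0,"y":0,"z":0,"rx":0,"ry":0,"rz":0},
  {"x":0,"y":0,"z":0,"rx":0,"ry":0,"rz":0},
  {"x":0,"y":0,"z":0,"rx":0,"ry":0,"rz":0},
  {"x":0,"y":0,"z":-20,"rx":0,"ry":0,"rz":0},
  {"x":0,"y":0,"z":-60,"rx":0,"ry":0,"rz":0},
  {"x":0,"y":0,"z":-100,"rx":0,"ry":0,"rz":0},
  {"x":0,"y":0,"z":-150,"rx":0,"ry":0,"rz":0},
  {"x":0,"y":0,"z":-190,"rx":0,"ry":0,"rz":0},
  {"x":0,"y":0,"z":-200,"rx":0,"ry":0,"rz":0},
  {"x":0,"y":0,"z":-200,"rx":0,"ry":0,"rz":0},
], hand=20, squeeze=25)

```text
time: 18.4
tool_pos: [0.449, -0.3648, 0.269]
tool_rot: [3.141, 0.004, 2.07]
contact_force: [-0.0, 0.5, 0.1]
opening: 0.0357
grip_force: 25.0
```

```bash
python3 - <<'E'
from h import *
np.set_printoptions(precision=4,suppress=True)
c=read_camera("wrist");p,r,s=tool();print(s["opening"],p)
z=p[2]-.063;print(z);tagrect(c,z+.004)
q=r.apply
for t in (.0615,.064): print("pred eye px",proj(c,p+r.apply([.060,0,t])))
m=cv2.inRange(cv2.cvtColor(c["pixels"],cv2.COLOR_BGR2HSV),(45,90,40),(85,255,255))
cs,hi=cv2.findContours(m,cv2.RETR_CCOMP,1)
for i,cn in enumerate(cs):
    if hi[0][i][3]>=0 and cv2.contourArea(cn)>40: print("hole",cv2.minEnclosingCircle(cn))
# peg view from top & side
for n in("top","side"):
    t=read_camera(n)
    for k in("post_top","peg","pointer_tip"):
        print(n,k,[(np.round(d["point"],4).tolist(),round(d["confidence"],2),np.round(fy(d["point"],O,yaw),4).tolist()) for d in mark_of(t,k)[:2]])
E
```

```text
0.035489730632986244 [ 0.4485 -0.3643  0.2669]
0.20391988559030993
tag rect ((378.1486511230469, -349.29833984375), (29.712120056152344, 11.16413402557373), 66.65764617919922) px [190.1818 209.2168]
tag rect ((433.67474365234375, -337.0307312011719), (36.369239807128906, 88.17786407470703), 28.33491325378418) px [322.0053 235.7327]
pred eye px [[321.9433 176.9228]]
pred eye px [[321.941  176.1817]]
hole ((207.3000030517578, 195.3000030517578), 7.653861045837402)
hole ((322.6396789550781, 177.8407745361328), 22.865732192993164)
top post_top [([0.4785, 0.0163, 0.1547], 0.93, [-0.0009, 0.1096]), ([0.64, 0.0641, 0.1002], 0.67, [0.0084, -0.0585])]
top peg [([0.4777, 0.0226, 0.1533], 0.41, [0.0055, 0.109])]
top pointer_tip [([0.5895, 0.0508, 0.1012], 0.56, [0.0071, -0.0063]), ([0.6375, 0.0726, 0.1115], 0.46, [0.0173, -0.058])]
side post_top [([0.4741, 0.0176, 0.1578], 0.92, [0.0014, 0.1136])]
side peg [([0.4788, 0.02, 0.1481], 0.52, [0.0027, 0.1085]), ([0.5823, 0.0453, 0.0033], 0.24, [0.0034, 0.002])]
side pointer_tip [([0.6391, 0.0736, 0.1076], 0.66, [0.0179, -0.0598])]
```

The tag is held at an opening of 35.5 mm, with its eye within 0.5 mm of the predicted place in the wrist image. Next is the pre-insertion pose above the peg tip.

```bash
cat >> h.py <<'E'
c4,s4=np.cos(np.radians(40)),np.sin(np.radians(40));PG=c4*Z-s4*X;EX=c4*X+s4*Z
HR=R.from_matrix(np.array([EX,np.cross(-PG,EX),-PG]).T);EYE=np.array([.0595,0,.062])
def hang(s,dx=0,dy=0): return fw(0,.110,.150)+s*PG+dx*EX+dy*Y-HR.apply(EYE),HR
E
python3 - <<'E'
from h import *
P,H=hang(.085);print(P);go(P,H);print(hang(.095)[0])
E
```

```text
[ 0.51023385 -0.11924611  0.22436267]
shift [185.5 171.6  42.1] rotvec [-5.41 39.68 14.64] q [-0.81  0.46  1.41 -0.    1.27 -1.31] t 18.85
[ 0.51171493 -0.12550103  0.23202311]
```

Request:
arm_command([
  {"x":150,"y":140,"z":0,"rx":-5.4,"ry":39.7,"rz":14.6},
  {"x":150,"y":140,"z":0,"rx":-5.4,"ry":39.7,"rz":14.6},
  {"x":150,"y":140,"z":0,"rx":-5.4,"ry":39.7,"rz":14.6},
  {"x":150,"y":140,"z":0,"rx":-5.4,"ry":39.7,"rz":14.6},
  {"x":150,"y":140,"z":0,"rx":-5.4,"ry":39.7,"rz":14.6},
  {"x":150,"y":140,"z":0,"rx":-5.4,"ry":39.7,"rz":14.6},
  {"x":150,"y":140,"z":0,"rx":-5.4,"ry":39.7,"rz":14.6},
  {"x":150,"y":140,"z":0,"rx":-5.4,"ry":39.7,"rz":14.6},
  {"x":175,"y":160,"z":20,"rx":-5.4,"ry":39.7,"rz":14.6},
  {"x":185.5,"y":171.6,"z":42,"rx":-5.4,"ry":39.7,"rz":14.6},
  {"x":185.5,"y":171.6,"z":42,"rx":-5.4,"ry":39.7,"rz":14.6},
  {"x":185.5,"y":171.6,"z":42,"rx":-5.4,"ry":39.7,"rz":14.6},
  {"x":185.5,"y":171.6,"z":42,"rx":-5.4,"ry":39.7,"rz":14.6},
])

```text
time: 20.15
tool_pos: [0.5107, -0.1205, 0.2264]
tool_rot: [3.138, -0.695, 1.806]
contact_force: [1.2, 0.3, 0.6]
opening: 0.0355
grip_force: 25.0
```

```bash
python3 - <<'E'
from h import *
np.set_printoptions(precision=4,suppress=True)
c=read_camera("wrist");s=read_camera("side");p,r,st=tool();print(p,st["qpos"],st["opening"])
im=c["pixels"].copy()
for q,col in ((p+r.apply(EYE),(255,0,255)),(fw(0,.11,.15)+.052*PG,(0,0,255)),(fw(0,.11,.15),(255,255,0))):
    u=proj(c,q)[0];print(u);cv2.circle(im,tuple(int(v) for v in u),3,col,-1)
    v=proj(s,q)[0];print(" side",v);cv2.circle(s["pixels"],tuple(int(k) for k in v),1,col,-1)
u,v=proj(s,fw(0,.11,.17))[0].astype(int)
sc=cv2.resize(s["pixels"][v-60:v+60,u-50:u+50],(400,480),interpolation=cv2.INTER_CUBIC)
cv2.imwrite("pics/pre.png",np.hstack([cv2.resize(im,(400,300))[:, :], ]) if 0 else cv2.resize(np.hstack([im[:480],sc[:480]]),(800,370)))
go(*hang(.085))
E
```

```text
[ 0.5107 -0.1205  0.2262] [-0.5946  0.6177  1.4294  0.4511  1.6364 -0.925 ] 0.03548298447964698
[323.2735 181.1668]
 side [317.5951 192.3499]
[322.5806 171.5819]
 side [308.545  201.7518]
[322.3071 162.4385]
 side [296.1658 214.6882]
shift [-0.2 -0.1  2.2] rotvec [0.11 0.18 0.09] q [-0.59  0.62  1.43  0.45  1.64 -0.92] t 20.25
```

View pics/pre.png

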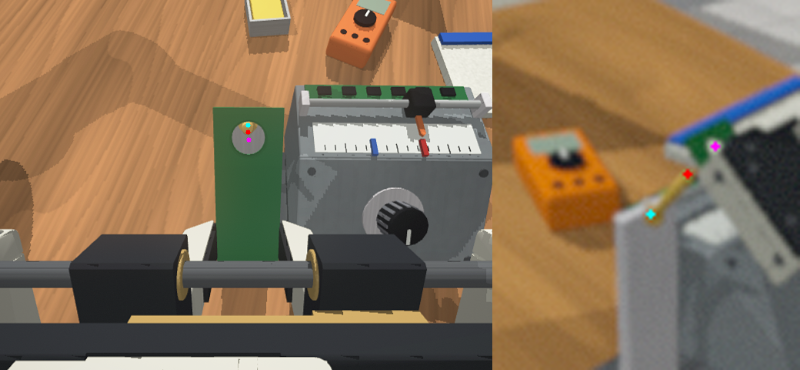

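The wrist panel shows the peg's brass through the eye at panel (248,127), in line with the predicted tip. In the side crop the predicted tip and base lie on the real peg. I check the offset by segmenting the brass.

```bash
python3 - <<'E'
from h import *
c=read_camera("wrist");s=read_camera("side");h=cv2.cvtColor(c["pixels"],cv2.COLOR_BGR2HSV)
m=cv2.inRange(h,(14,110,60),(32,255,255));ys,xs=np.nonzero(m[145:205,295:350]);print("brass px x",xs.min()+295,xs.max()+295,"mean",xs.mean()+295,"y",ys.min()+145,ys.max()+145)
for t in(.03,.045,.052): print(t,proj(c,[fw(0,.11+d,.15)+t*PG+k*EX for d,k in((-.004,0),(.004,0),(0,.004),(0,-.004))]).round(1).tolist())
h=cv2.cvtColor(s["pixels"],cv2.COLOR_BGR2HSV);m=cv2.inRange(h,(16,110,50),(32,255,255));k=m[185:225,285:325];ys,xs=np.nonzero(k);print(np.c_[xs+285,ys+185].tolist()[::3])
print(proj(s,[fw(0,.11,.15)+t*PG for t in(0,.01,.02,.03,.04,.052)]).round(1).tolist())
E
```

```text
brass px x 310 333 mean 321.8211678832117 y 158 173
0.03 [[329.8, 167.1], [315.2, 167.1], [322.5, 159.7], [322.5, 174.5]]
0.045 [[330.4, 170.0], [314.7, 170.0], [322.6, 162.0], [322.5, 177.9]]
0.052 [[330.7, 171.5], [314.5, 171.5], [322.6, 163.2], [322.6, 179.7]]
[[285, 185], [289, 185], [292, 185], [295, 185], [298, 185], [301, 185], [304, 185], [285, 186], [288, 186], [294, 186], [297, 186], [300, 186], [303, 186], [286, 187], [294, 187], [299, 187], [285, 188], [290, 188], [293, 188], [297, 188], [300, 188], [288, 189], [292, 189], [297, 189], [287, 190], [291, 190], [297, 190], [285, 191], [288, 191], [291, 191], [296, 191], [286, 192], [291, 192], [294, 192], [297, 192], [285, 193], [288, 193], [291, 193], [294, 193], [297, 193], [285, 194], [288, 194], [291, 194], [294, 194], [297, 194], [285, 195], [288, 195], [291, 195], [294, 195], [297, 195], [300, 195], [287, 196], [290, 196], [293, 196], [296, 196], [299, 196], [287, 197], [290, 197], [293, 197], [296, 197], [299, 197], [302, 197], [287, 198], [290, 198], [293, 198], [296, 198], [299, 198], [303, 198], [286, 199], [289, 1
[... 421 characters left out ...]
3], [296, 203], [299, 203], [302, 203], [305, 203], [308, 203], [286, 204], [289, 204], [292, 204], [295, 204], [298, 204], [301, 204], [304, 204], [307, 204], [288, 205], [291, 205], [294, 205], [297, 205], [300, 205], [303, 205], [306, 205], [288, 206], [291, 206], [294, 206], [297, 206], [300, 206], [303, 206], [306, 206], [289, 207], [292, 207], [295, 207], [301, 207], [304, 207], [288, 208], [291, 208], [294, 208], [303, 208], [290, 209], [300, 209], [303, 209], [290, 210], [301, 210], [299, 211], [298, 212], [297, 213], [296, 214], [299, 214], [297, 215], [295, 216], [298, 216], [297, 217]]
[[296.2, 214.7], [298.5, 212.3], [300.8, 209.8], [303.2, 207.4], [305.6, 204.8], [308.5, 201.8]]
```

```bash
python3 - <<'E'
from h import *
c=read_camera("wrist");h=cv2.cvtColor(c["pixels"],cv2.COLOR_BGR2HSV)
for r in range(150,206,2): print(r,[tuple(int(v) for v in h[r,u]) for u in (312,317,322,327,332)])
print(mark_of(c,"peg")[:2]); t=trace(c,"peg")
for d in t[:2]: ys,xs=np.nonzero(d["pixels"]);print(d["confidence"],xs.min(),xs.max(),ys.min(),ys.max(),xs.mean(),ys.mean())
E
```

```text
150 [(55, 97, 97), (55, 96, 98), (55, 95, 97), (56, 92, 97), (57, 92, 97)]
152 [(57, 95, 97), (56, 96, 96), (56, 94, 98), (56, 95, 97), (56, 94, 98)]
154 [(56, 95, 97), (56, 96, 98), (57, 94, 98), (57, 96, 98), (57, 92, 97)]
156 [(56, 96, 98), (56, 96, 90), (58, 95, 83), (57, 93, 90), (58, 96, 98)]
158 [(55, 96, 88), (23, 119, 154), (23, 125, 204), (25, 115, 135), (57, 94, 87)]
160 [(29, 103, 104), (21, 126, 237), (20, 131, 211), (20, 131, 201), (26, 113, 124)]
162 [(19, 131, 163), (20, 131, 195), (20, 131, 189), (20, 130, 186), (20, 128, 152)]
164 [(20, 132, 160), (20, 129, 176), (20, 129, 176), (20, 129, 164), (20, 128, 136)]
166 [(20, 131, 161), (20, 130, 169), (20, 127, 166), (20, 127, 159), (21, 126, 136)]
168 [(18, 41, 136), (20, 130, 163), (20, 129, 160), (20, 128, 158), (13, 18, 129)]
170 [(10, 12, 127), (20, 128, 157), (20, 128, 157), (21, 132, 147), (18, 10, 128)]
172 [(15, 12, 127), (20, 126, 142), (20, 128, 155), (20, 53, 125), (12, 10, 128)]
174 [(10, 12, 127), (18, 20, 127), (20, 98, 130), (8, 8, 129), (12, 10, 126)]
176 [(15, 12, 127), (15, 8, 129), (15, 8, 127), (18, 
[... 535 characters left out ...]
 10, 125), (15, 8, 127), (20, 6, 124)]
192 [(15, 8, 124), (12, 10, 128), (15, 8, 125), (23, 8, 126), (18, 10, 125)]
194 [(15, 8, 126), (18, 10, 127), (23, 8, 125), (10, 6, 124), (20, 6, 123)]
196 [(50, 12, 125), (12, 10, 128), (23, 8, 124), (15, 8, 125), (0, 10, 127)]
198 [(60, 100, 82), (53, 18, 131), (8, 8, 126), (0, 8, 127), (66, 124, 132)]
200 [(60, 96, 88), (61, 104, 81), (65, 90, 128), (64, 123, 95), (63, 105, 85)]
202 [(61, 101, 91), (62, 104, 88), (62, 103, 84), (63, 104, 86), (65, 112, 91)]
204 [(62, 105, 95), (62, 106, 91), (62, 107, 93), (64, 106, 91), (65, 114, 94)]
[{'point': [0.4737, 0.0178, 0.149], 'confidence': 0.87}]
0.59 310 334 158 175 322.08484848484846 165.54545454545453
```

The brass patch in the eye is about 24 px wide, where 16 px was expected for the peg. To resolve that, I shift the tag aside so the wrist camera sees the whole peg.

Request:
arm_command([
  {"x":0,"y":-40,"z":-10,"rx":0,"ry":0,"rz":0},
  {"x":0,"y":-45,"z":-10,"rx":0,"ry":0,"rz":0},
  {"x":0,"y":-45,"z":-10,"rx":0,"ry":0,"rz":0},
  {"x":0,"y":-45,"z":-10,"rx":0,"ry":0,"rz":0},
])

```text
time: 20.9
tool_pos: [0.4687, -0.1361, 0.2329]
tool_rot: [3.139, -0.697, 1.805]
contact_force: [-0.3, 0.4, -0.8]
opening: 0.0354
grip_force: 25.0
```

```bash
python3 - <<'E'
from h import *
c=read_camera("wrist");h=cv2.cvtColor(c["pixels"],cv2.COLOR_BGR2HSV)
pr=proj(c,[fw(0,.11,.15)+t*PG for t in(0,.01,.026,.04,.052)]).round(1);print(pr.tolist())
print("tip rim",proj(c,[fw(0,.11+d,.15)+.052*PG+k*EX for d,k in((-.004,0),(.004,0),(0,.004),(0,-.004))]).round(1).tolist())
print("post top front",proj(c,[fw(0,y,.156) for y in(.085,.11,.135)]).round(1).tolist())
print("post bot front",proj(c,[fw(0,y,.010) for y in(.085,.135)]).round(1).tolist())
x0,y0=pr[:,0].min()-40,pr[:,1].min()-40;x1,y1=pr[:,0].max()+40,pr[:,1].max()+40
m=cv2.inRange(h,(14,90,60),(32,255,255))
for r in range(int(y0),int(y1),2):
    xs=np.nonzero(m[r,int(x0):int(x1)])[0]
    if len(xs): print(r,xs.min()+int(x0),xs.max()+int(x0),len(xs))
print([(d["point"],d["confidence"]) for q in("peg","post_top") for d in mark_of(c,q)[:1]])
E
```

```text
[[391.3, 161.9], [394.1, 163.2], [399.2, 165.6], [404.2, 168.0], [409.0, 170.2]]
tip rim [[416.8, 170.2], [401.3, 170.2], [409.6, 162.3], [408.5, 178.1]]
post top front [[432.5, 156.3], [392.9, 156.2], [353.3, 156.2]]
post bot front [[392.6, 246.0], [341.9, 245.9]]
121 351 430 72
123 351 429 70
125 351 428 70
127 351 428 75
129 351 426 69
131 351 426 68
133 351 425 65
135 351 425 66
137 352 424 58
139 351 423 58
147 387 396 10
153 389 395 7
155 380 403 24
157 379 407 29
159 379 411 33
161 379 413 35
163 380 413 34
165 381 414 34
167 382 413 32
169 385 412 26
171 402 411 10
[([0.4759, 0.0163, 0.1468], 0.74), ([0.4762, 0.0162, 0.1535], 0.74)]
```

The peg has a round collar about 14 mm wide at its base, which explains the patch. The tip sits about 2.8 mm further up in the image than predicted and the eye about 1.3 mm, so I correct by 2 mm along the tool's x and 0.7 mm sideways.

```bash
python3 - <<'E'
from h import *
for s in(.085,.065,.045,.022): go(*hang(s,.002,.0007))
E
```

```text
shift [ 1.6 43.6 10.5] rotvec [-0.    0.06  0.1 ] q [-0.66  0.56  1.51  0.42  1.64 -0.99] t 21.05
shift [ 1.6 43.6 30.5] rotvec [-0.    0.06  0.1 ] q [-0.66  0.56  1.51  0.42  1.64 -0.99] t 21.05
shift [ 1.7 43.6 50.5] rotvec [-0.    0.06  0.1 ] q [-0.66  0.56  1.51  0.42  1.64 -0.99] t 21.05
shift [ 1.7 43.6 73.5] rotvec [-0.    0.06  0.1 ] q [-0.66  0.56  1.51  0.42  1.64 -0.99] t 21.05
```

Request:
arm_command([
  {"x":1.6,"y":43.6,"z":5,"rx":0,"ry":0,"rz":0},
  {"x":1.6,"y":43.6,"z":10,"rx":0,"ry":0,"rz":0},
  {"x":1.6,"y":43.6,"z":30,"rx":0,"ry":0,"rz":0},
  {"x":1.6,"y":43.6,"z":33,"rx":0,"ry":0,"rz":0},
  {"x":1.6,"y":43.6,"z":33,"rx":0,"ry":0,"rz":0},
  {"x":1.6,"y":43.6,"z":33,"rx":0,"ry":0,"rz":0},
])

```text
time: 21.65
tool_pos: [0.5056, -0.1046, 0.209]
tool_rot: [3.14, -0.697, 1.805]
contact_force: [0.9, -0.3, -0.5]
opening: 0.0355
grip_force: 25.0
```

```bash
python3 - <<'E'
from h import *
c=read_camera("wrist");h=cv2.cvtColor(c["pixels"],cv2.COLOR_BGR2HSV)
p,r,s=tool();print("eye pred",proj(c,p+r.apply(EYE)),"eye top centre",proj(c,p+r.apply(EYE-[0,0,.004])),"tip pred",proj(c,fw(0,.11,.15)+.052*PG))
H=h.astype(int)
for row in range(148,206,3):
    l=""
    for u in range(290,356,2):
        a=H[row,u];l+="G" if 45<a[0]<80 and a[1]>70 else "B" if 14<=a[0]<=32 and a[1]>90 else "."
    print(row,l)
E
```

```text
eye pred [[323.36485487 181.29705997]] eye top centre [[323.39454888 182.62084104]] tip pred [[325.88909098 181.77371978]]
148 GGGGGGGGGGGGGGGGGGGGGGGGGGGGGGGGG
151 GGGGGGGGGGGGGGGGGGGGGGGGGGGGGGGGG
154 GGGGGGGGGGGGGGGGGGGGGGGGGGGGGGGGG
157 GGGGGGGGGGGGGGG...GGGGGGGGGGGGGGG
160 GGGGGGGGGGG.....BBBB..GGGGGGGGGGG
163 GGGGGGGGG..BBBBBBBBBBBBB.GGGGGGGG
166 GGGGGGGG...BBBBBBBBBBBBBB.GGGGGGG
169 GGGGGGG....BBBBBBBBBBBBBB..GGGGGG
172 GGGGGG.....BBBBBBBBBBBBB...GGGGGG
175 GGGGGG......BBBBBBBBBBB.....GGGGG
178 GGGGGG........BBBBBBBB......GGGGG
181 GGGGGG........BBBBBBB.......GGGGG
184 GGGGGG...........B.........GGGGGG
187 GGGGGGG....................GGGGGG
190 GGGGGGG...................GGGGGGG
193 GGGGGGGGG................GGGGGGGG
196 GGGGGGGGGGG............GGGGGGGGGG
199 GGGGGGGGGGGGGG......GGGGGGGGGGGGG
202 GGGGGGGGGGGGGGGGGGGGGGGGGGGGGGGGG
205 GGGGGGGGGGGGGGGGGGGGGGGGGGGGGGGGG
```

In the wrist image the eye spans columns 302–346 and rows 157–200, and the tip is centred at (325,175.5). Carried along the axis to the eye plane, it is within 1 mm of the eye's centre. I slide it on.

Request:
arm_command([
  {"x":0,"y":0.5,"z":6,"rx":0,"ry":0,"rz":0},
  {"x":0,"y":0.5,"z":12,"rx":0,"ry":0,"rz":0},
  {"x":0,"y":0.5,"z":18,"rx":0,"ry":0,"rz":0},
  {"x":0,"y":0.5,"z":18,"rx":0,"ry":0,"rz":0},
])

```text
time: 22.1
tool_pos: [0.5027, -0.0921, 0.1941]
tool_rot: [-3.141, -0.698, 1.804]
contact_force: [-0.3, -0.0, 0.6]
opening: 0.0354
grip_force: 25.0
```

Request:
arm_command([
  {"x":0,"y":0,"z":6,"rx":0,"ry":0,"rz":0},
  {"x":0,"y":0,"z":12,"rx":0,"ry":0,"rz":0},
  {"x":0,"y":0,"z":18,"rx":0,"ry":0,"rz":0},
  {"x":0,"y":0,"z":22,"rx":0,"ry":0,"rz":0},
  {"x":0,"y":0,"z":22,"rx":0,"ry":0,"rz":0},
])

```text
time: 22.6
tool_pos: [0.4997, -0.0786, 0.1774]
tool_rot: [3.141, -0.698, 1.805]
contact_force: [-0.5, -0.9, -0.5]
opening: 0.0355
grip_force: 25.0
```

```bash
cat >> h.py <<'E'
def hole(c,a=(290,356),b=(140,215)):
    H=cv2.cvtColor(c["pixels"],cv2.COLOR_BGR2HSV).astype(int)
    for row in range(b[0],b[1],3):
        print(row,"".join("G" if 45<k[0]<80 and k[1]>70 else "B" if 14<=k[0]<=32 and k[1]>90 else "." for k in H[row,a[0]:a[1]:2]))
E
python3 - <<'E'
from h import *
c=read_camera("wrist");hole(c);s=tool()[2];print(s["contact_force"],s["tool_pos"]);go(*hang(.022,.002,.0007))
E
```

```text
140 GGGGGGGGGGGGGGGGGGGGGGGGGGGGGGGGG
143 GGGGGGGGGGGGGGGGGGGGGGGGGGGGGGGGG
146 GGGGGGGGGGGGGGGGGGGGGGGGGGGGGGGGG
149 GGGGGGGGGGGGGGGGGGGGGGGGGGGGGGGGG
152 GGGGGGGGGGGGGGGGGGGGGGGGGGGGGGGGG
155 GGGGGGGGGGGGGGGGGGGGGGGGGGGGGGGGG
158 GGGGGGGGGGGGGGBBBBBBGGGGGGGGGGGGG
161 GGGGGGGGGG......BBBBBB.GGGGGGGGGG
164 GGGGGGGG.................GGGGGGGG
167 GGGGGGG.........BBBB......GGGGGGG
170 GGGGGGG...BBBBBBBBBBBBBBBB.GGGGGG
173 GGGGGG...BBBBBBBBBBBBBBBBB.GGGGGG
176 GGGGGG...BBBBBBBBBBBBBBBBB..GGGGG
179 GGGGGG....BBBBBBBBBBBBBBBB..GGGGG
182 GGGGGG....BBBBBBBBBBBBBBBB.GGGGGG
185 GGGGGG.....BBBBBBBBBBBBBB..GGGGGG
188 GGGGGGG.....BBBBBBBBBBBB..GGGGGGG
191 GGGGGGGG....BBBBBBBBBBBB..GGGGGGG
194 GGGGGGGGG...BBBBBBBBBBB.GGGGGGGGG
197 GGGGGGGGGGG..BBBBBBBBBBGGGGGGGGGG
200 GGGGGGGGGGGGGG.BBBBBB.GGGGGGGGGGG
203 GGGGGGGGGGGGGGGGGGGGGGGGGGGGGGGGG
206 GGGGGGGGGGGGGGGGGGGGGGGGGGGGGGGGG
209 GGGGGGGGGGGGGGGGGGGGGGGGGGGGGGGGG
212 GGGGGGGGGGGGGGGGGGGGGGGGGGGGGGGGG
[-0.22756204 -0.53194792 -0.1262114 ] [ 0.49987257 -0.07887103  0.17771175]
shift [0.1 0.1 0.5] rotvec [-0.01  0.04  0.06] q [-0.55  0.64  1.56  0.48  1.49 -0.95] t 22.65
```

The peg shows through the eye and out past its lower rim (rows 167–202), with no contact force. I release and back off along the peg direction.

Request:
arm_command([
  {"x":0,"y":0,"z":0,"rx":0,"ry":0,"rz":0},
  {"x":0,"y":0,"z":0,"rx":0,"ry":0,"rz":0},
  {"x":0,"y":0,"z":0,"rx":0,"ry":0,"rz":0},
  {"x":0,"y":0,"z":0,"rx":0,"ry":0,"rz":0},
  {"x":0,"y":0,"z":0,"rx":0,"ry":0,"rz":0},
  {"x":0,"y":0,"z":0,"rx":0,"ry":0,"rz":0},
  {"x":-5,"y":0,"z":-20,"rx":0,"ry":0,"rz":0},
  {"x":-10,"y":0,"z":-50,"rx":0,"ry":0,"rz":0},
  {"x":-10,"y":0,"z":-90,"rx":0,"ry":0,"rz":0},
  {"x":-10,"y":0,"z":-120,"rx":0,"ry":0,"rz":0},
  {"x":-10,"y":0,"z":-120,"rx":0,"ry":0,"rz":0},
  {"x":-10,"y":0,"z":-120,"rx":0,"ry":0,"rz":0},
], hand=65)

```text
time: 23.85
tool_pos: [0.5193, -0.1615, 0.2632]
tool_rot: [3.14, -0.697, 1.804]
contact_force: [-0.2, -0.0, -0.3]
opening: 0.0649
grip_force: 0.0
```

```bash
python3 - <<'E'
from h import *
np.set_printoptions(precision=4,suppress=True)
c=read_camera("wrist");print(tool()[2]["opening"])
f=lambda P:np.r_[np.round(fy(P,O,yaw),4),round(P[2],4)]
for cam in("wrist","side","top"):
    c=read_camera(cam)
    for q in("tag","tag_eye","pointer_tip","mark_red"):
        for d in mark_of(c,q)[:4]:
            k=f(np.array(d["point"]))
            if abs(k[0])<.1 and abs(k[1])<.15: print(cam,q,k,round(d["confidence"],2))
    if cam=="wrist":
        meas(c)
        m=cv2.inRange(cv2.cvtColor(c["pixels"],cv2.COLOR_BGR2HSV),(45,90,40),(85,255,255))
        for cn in cv2.findContours(m,0,1)[0]:
            if cv2.contourArea(cn)>300: print("green",cv2.boundingRect(cn),cv2.contourArea(cn))
        print("base,tip px",proj(c,[fw(0,.11,.15),fw(0,.11,.15)+.052*PG]),"post low",proj(c,[fw(0,.085,.02),fw(0,.135,.02),fw(0,.085,.156),fw(0,.135,.156)]))
E
```

```text
0.06506670592406039
wrist tag_eye [-0.0081  0.1106  0.15  ] 0.63
wrist pointer_tip [ 0.0171 -0.0625  0.1049] 0.83
wrist mark_red [ 0.006  -0.0586  0.0994] 0.7
red y=-58.9 x=6.1 mm [ 395  149   36  111 3322]
orange y=-60.8 x=30.0 mm [ 406    0   39  129 4476]
blue y=-11.0 x=6.7 mm [ 109  144   34  114 3229]
green (299, 124, 50, 91) 3915.0
green (388, 105, 182, 15) 1016.5
base,tip px [[324.2651 146.049 ]
 [324.6772 149.4973]] post low [[347.0283 222.736 ]
 [300.3351 222.735 ]
 [358.0357 140.9257]
 [290.5817 140.9463]]
side tag [-0.0075  0.1125  0.123 ] 0.89
side tag_eye [-0.0015  0.1117  0.1539] 0.72
side pointer_tip [ 0.0166 -0.0597  0.1097] 0.45
side mark_red [0.0029 0.112  0.1565] 0.21
top pointer_tip [ 0.0165 -0.0596  0.1128] 0.67
top mark_red [ 0.0061 -0.0586  0.1026] 0.39
```

```bash
python3 - <<'E'
from h import *
c=read_camera("wrist");M=cv2.Rodrigues(np.array(c["rvec"]))[0];cc=-M.T@np.array(c["tvec"]).ravel();print("cam",fy(cc,O,yaw),cc[2])
meas(c,"pics/r9.png")
for f in("pics/rect3.png","pics/r9.png"):
    h=cv2.cvtColor(cv2.imread(f),cv2.COLOR_BGR2HSV);m=cv2.inRange(h,(6,120,80),(18,255,255));g=cv2.inRange(h,(0,150,80),(5,255,255))
    for r in(105,115,120,125,128): x=np.nonzero(m[r])[0];print("o",r,x.min() if len(x) else 0,x.max() if len(x) else 0)
    for r in(155,170,200,240,255): x=np.nonzero(g[r])[0];print("r",r,x.min() if len(x) else 0,x.max() if len(x) else 0,[int(v) for v in h[r,395:440:5,2]])
print([(round(d["confidence"],2),d["point"]) for d in mark_of(c,"tag_eye")[:3]])
s=read_camera("side")
for q in("jar","spools","tray","meter"): print(q,[np.round(d["point"],3).tolist() for d in mark_of(s,q)[:1]])
E
```

```text
cam (np.float64(-0.18159818475806755), np.float64(0.11135479767501319)) 0.38513919296814736
red y=-59.0 x=5.8 mm [ 395  148   37  114 3430]
orange y=-60.9 x=29.9 mm [ 407    0   39  130 4553]
blue y=-11.1 x=6.6 mm [ 109  145   34  113 3175]
o 105 402 430
o 115 406 429
o 120 411 426
o 125 415 422
o 128 416 418
r 155 406 429 [228, 193, 186, 186, 172, 157, 187, 164, 142]
r 170 406 430 [236, 207, 179, 180, 182, 182, 185, 158, 147]
r 200 406 431 [204, 202, 180, 180, 181, 181, 186, 141, 177]
r 240 406 428 [216, 190, 184, 181, 182, 183, 187, 162, 210]
r 255 0 0 [136, 123, 109, 106, 106, 107, 108, 108, 124]
o 105 408 444
o 115 408 437
o 120 409 433
o 125 414 426
o 128 417 423
r 155 402 430 [133, 95, 136, 145, 144, 139, 163, 168, 152]
r 170 398 430 [102, 103, 149, 175, 173, 172, 170, 178, 211]
r 200 397 430 [97, 104, 150, 175, 173, 171, 177, 155, 91]
r 240 399 428 [96, 103, 172, 177, 175, 175, 174, 187, 206]
r 255 396 424 [97, 106, 112, 114, 113, 112, 116, 121, 133]
[]
jar [[0.531, -0.165, 0.0]]
spools [[0.603, -0.332, 0.003]]
tray [[0.434, 0.342, -0.003]]
meter [[0.601, -0.328, 0.0]]
```

The two views put the pointer within about 0.1–0.3 mm of red's middle. The tag hangs on the peg with its eye at fixture (-8,111,150) mm, and the neighbours detected (jar, spools, tray) are undisturbed. I hand in.

```bash
python3 -c "
from cell import *
print(hand_in())"
```

```text
the job is handed in; nothing more can be done
None
```

I handed the job in at about 24 s: the pointer measures within about 0.3 mm of the red mark's middle, the green tag hangs by its eye on the peg, and the gripper is clear. The jar, spools and tray hadn't moved in the last side view; the meter wasn't found in that view, but the arm never went near it after the first pass overhead. The hand-in gave no verdict.

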